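# Return the snap gauge to its own rack slot by feel

### The arm

A 6-joint arm with a two-finger parallel gripper is mounted at the origin on the work surface. World frame = base frame: x ahead of the robot, y to its left, z up, the work surface at z = 0. Lengths are in mm, angles in rad, forces in N, time in s.
With the tool pointing down it reaches from about 400 to 925 mm from the base axis. Payload 12.5 kg.
Tool frame: the origin (TCP) lies on the centre line of the jaws, within the pads' length; the fingertips stand 25 mm ahead of it and the grasp point (between the pads) lies 6 mm ahead of it (env.tip_extent is the distance from the TCP to the fingertips, in mm); x points along the fingers, z is the direction in which the jaws open and shut, and the axes are right-handed (so a half turn about x gives the same grasp; the last joint's range is limited). The gripper opens to 95 mm and grips with 3 to 60 N. Pads are 20 mm wide; open, the fingers measure 119 mm over their backs; the gripper's body (75 mm by 180 mm) begins 59 mm behind the grasp point.
Start: joints at [-1.43, 0.491, 1.559, -0, 1.092, -0.106], TCP at [152.711, -606.075, 203.361] pointing down, gripper open.
Joint ranges: [-3.1, 3.1], [-0.84, 2.19], [0.05, 2.79], [-1.13, 4.28], [0.06, 2.93], [-2.69, 2.69]. Speed limits (rad/s): [2.22, 2.22, 2.79, 3.14, 3.14, 3.14].

### API

Orientations are given as [roll, pitch, yaw] about the fixed x, y, z axes, in that order (R = Rz(yaw) Ry(pitch) Rx(roll)).
In Python, from cell import env gives the robot as it stands.
- The arm moves only by the tool step_arm, never from a script. Its argument "rows" is a list of rows, each a list of 6 numbers: the shift along the tool's x, y, z in mm, then the turn, a rotation vector about the tool's x, y, z in rad. In form: [[x, y, z, wx, wy, wz], ...]. A call has 1 to 8 rows; each row shifts and turns the pose as measured when the row begins, along the tool's axes as they then stand; what a row does not reach is not made up. A row lasts 1/8 s, in which the tool goes at most 62.5 mm and 10.7 degrees, less where a joint would pass 70% of its speed; a pose out of reach is approached as far as the arm can. A call is refused whole if a number of a shift passes 62.5 or a number of a turn 0.188, either way. A call with a gripper value outside its range is refused whole. "grip" is the finger opening in mm, from 0 to 95.1, set as the call begins (left out, the last holds). The fingers move at their own pace and stop on an object; the grip force is fixed at half the most. Time passes only in rows, so rows that do not move let the fingers close. It gives the time, the measured TCP pose, the force and the opening at its end, in the units of the state.
- env.state(): the state, without advancing time (a new reading comes with each control period).
- env.read_camera(name): name is "scene" or "top" or "wrist"; returns the picture (480x640x3 uint8, red, green, blue); there is no depth.
- env.get_calibration(name): a dict with "fx", "fy", "cx", "cy" (pixels), "D" ([k1, k2, p1, p2, k3] as OpenCV has them; the pictures are not rectified), "pose" (4x4, takes a point from camera to world coordinates); the wrist camera has in their place "hand_eye" (4x4, takes a point from camera to tool coordinates, whose origin is the TCP and whose axes are the tool frame's). Camera axes: x right, y down, z forward; pixel columns grow to the right and rows downward; lengths in mm; the calibration is good to about 2 mm. A picture is of the moment at which its call begins: read the wrist's pose just before it. get_calibration takes no time and is no camera call.
- env.job_done(): hands the job in, once; it reports no verdict.
The state is a dict: "t": time; "joints": joint angles; "qvel": joint speeds; "tau": joint torques, N m; "eef_pos": TCP position; "tcp_rot": TCP orientation; "ft_force": force on the tool from outside, world axes, zero at the start; "moment": the same for the moment, N m; "opening": opening from 0.0 (shut) to 1.0 (fully open).
Only numpy, scipy, OpenCV 4.12 (cv2) and the standard library are available. Lean on these libraries where they do the work, as an engineer would, in place of code of your own. Each camera call takes 0.05 s, during which the arm holds its last target.

### The job

Take the blue-gripped snap gauge out of the tilted bench stand and put it back in the slanted gauge rack, in its own slot. The three empty slots look alike but are not equally deep, and only one of them lets this gauge go fully home, with the underside of its grip flush on the rim of the slot: find that one by feel. It is a precision gauge, so never force it against a stop or let it drop, leave it released and at rest, and do not disturb the red gauge or the other things on the bench.

Things in the scene. Friction and masses are not known exactly. Their poses are not given: they have to be found in the camera images.
- gauge: blue snap gauge: flat C-shaped steel plate 8 mm thick (x), 100 mm wide (y), reaching 70 mm below its origin (two legs, 44 mm gap), under a blue grip bar 18 mm thick (x), 96 mm wide, z 0 to +42 mm. Origin: middle of the grip's underside; z up through the grip. Pinch the grip across its 18 mm. 0.3 to 0.52 kg. Starts leaning 25 degrees in the stand, its top away from the robot
- stand: dark grey cast bench stand with star knob, fixed, foot about 170 x 115 mm, its -x side away from the robot. Origin: middle of the foot's underside, z up. Its cradle tilts 25 degrees to -x: an open channel 18 mm deep for the gauge's feet and a back plate on its -x side, 58 mm up from the channel floor. The gauge comes out by pulling it 30 mm or more along its own z
- rack: gauge rack, fixed, its -x end away from the robot: four alike grey metal pockets between two dark cheeks, 237 mm (x) by 146 mm (y). Origin on the bench under the middle between slots 2 and 3, z up. Along x, 58 mm apart, stand slot 1, slot 2, slot 3 and the pocket of the red gauge; mouths 96 mm above the bench. All pockets lean 22 degrees from vertical, mouths towards -x. The hidden slot floors (floor_deep, floor_mid, floor_short) are parts of the rack
- slot_1: empty slot 1 of the rack, at its -x end. Origin: middle of its mouth, in the plane of the flat rim; z points out along the slant, y along the slot, x across it. Mouth 12 x 108 mm, straight walls; pocket 28 x 126 mm outside. Depth unknown: 77 mm in one slot (right for the gauge), in the other two a floor at 42 or 54 mm stops it 28 or 16 mm short of home; which is which varies and must be felt
- slot_2: empty slot 2 of the rack, the middle one. Origin: middle of its mouth, in the plane of the flat rim; z points out along the slant, y along the slot, x across it. Mouth 12 x 108 mm, straight walls; pocket 28 x 126 mm outside. Depth unknown: 77 mm in one slot (right for the gauge), in the other two a floor at 42 or 54 mm stops it 28 or 16 mm short of home; which is which varies and must be felt
- slot_3: empty slot 3 of the rack, next to the red gauge. Origin: middle of its mouth, in the plane of the flat rim; z points out along the slant, y along the slot, x across it. Mouth 12 x 108 mm, straight walls; pocket 28 x 126 mm outside. Depth unknown: 77 mm in one slot (right for the gauge), in the other two a floor at 42 or 54 mm stops it 28 or 16 mm short of home; which is which varies and must be felt
- red_gauge: a like snap gauge with a red grip, loose, standing home in the fourth pocket of the rack; stays there. Same shape and origin as the blue gauge
- bearing: loose steel ball bearing lying on the bench, 62 mm across, 20 mm high, origin under its centre; bystander
- v_block: loose steel V-block on the bench, 60 x 52 mm, 38 mm high, origin under its centre; bystander
- caliper: loose dial caliper lying on the bench, 215 mm long (x), about 60 mm wide, 13 mm high, origin under the middle of its beam; bystander
There are look-alikes about, which are no part of the job. What is shaped like the stand but brown or pink is not meant.

How it is judged (in metres and radians):
At the end, for the whole second after the job is handed in: The blue gauge stands released and at rest in one of the three slots, fully home: the underside of its grip within 3 mm of the rim's plane, within 5 mm across and 8 mm along of the slot's middle, leaning as the slot does within 0.06 rad. Only the deep slot allows this (((z of gauge in the frame of slot_1 between -0.003 and 0.003 m and x of gauge in the frame of slot_1 between -0.005 and 0.005 m and y of gauge in the frame of slot_1 between -0.008 and 0.008 m and angle between the z axis of gauge and the z axis of slot_1, either way round below 0.06 rad) or (z of gauge in the frame of slot_2 between -0.003 and 0.003 m and x of gauge in the frame of slot_2 between -0.005 and 0.005 m and y of gauge in the frame of slot_2 between -0.008 and 0.008 m and angle between the z axis of gauge and the z axis of slot_2, either way round below 0.06 rad) or (z of gauge in the frame of slot_3 between -0.003 and 0.003 m and x of gauge in the frame of slot_3 between -0.005 and 0.005 m and y of gauge in the frame of slot_3 between -0.008 and 0.008 m and angle between the z axis of gauge and the z axis of slot_3, either way round below 0.06 rad)) and linear speed of gauge below 0.02 m/s and angular speed of gauge below 0.3 rad/s and contact force between gauge and stand below 0.01 N); the robot touches nothing.
It fails at once if the gauge is forced: more than 80 N between it and the rack (contact force between gauge and rack above 80 N or contact force between gauge and slot_1 above 80 N or contact force between gauge and slot_2 above 80 N or contact force between gauge and slot_3 above 80 N or contact force between gauge and floor_deep above 80 N or contact force between gauge and floor_mid above 80 N or contact force between gauge and floor_short above 80 N).
It fails at once if the gauge is let drop: faster than 0.3 m/s in a slot, less than 30 mm from home ((z of gauge in the frame of slot_1 between -0.01 and 0.03 m and x of gauge in the frame of slot_1 between -0.006 and 0.006 m and y of gauge in the frame of slot_1 between -0.01 and 0.01 m and linear speed of gauge above 0.3 m/s) or (z of gauge in the frame of slot_2 between -0.01 and 0.03 m and x of gauge in the frame of slot_2 between -0.006 and 0.006 m and y of gauge in the frame of slot_2 between -0.01 and 0.01 m and linear speed of gauge above 0.3 m/s) or (z of gauge in the frame of slot_3 between -0.01 and 0.03 m and x of gauge in the frame of slot_3 between -0.006 and 0.006 m and y of gauge in the frame of slot_3 between -0.01 and 0.01 m and linear speed of gauge above 0.3 m/s)).
It fails at once if the red gauge is moved by more than 10 mm (distance of red_gauge from where it was at the start of the episode above 0.01 m).
It fails at once if the bearing, the V-block or the caliper is moved by more than 15 mm (distance of any of bearing, v_block, caliper from where it was at the start of the episode above 0.015 m).
It also fails if it takes over 64 s, if anything falls off the work surface, if the arm or the gripper's body presses on something with over 40 N, if the wrist force passes 120 N, or if a joint passes its speed limit or range.

## Working session

There is one attempt and no reset: what is moved stays moved. The work goes in short steps, Python scripts to look and compute and a tool call to move; the robot and the scene stay as the last step left them, time stands still between calls to the robot, and variables do not carry over. Pictures are saved under pics/ and viewed, and the job is handed in when it is done.

Besides the shell and the picture viewer there is one more tool, called as name([rows], argument=value, ...), one row to a line, values as JSON. step_arm: Moves the arm, as the interface text tells. Its arguments: {"type":"object","properties":{"rows":{"type":"array","items":{"type":"array","items":{"type":"number"}}},"grip":{"type":"number"}},"required":["rows"]}

```bash
ls; mkdir -p pics; python3 - <<'E'
from cell import env
import cv2
print(env.state())
for n in ("scene","top","wrist"):
    im=env.read_camera(n); cv2.imwrite(f"pics/{n}0.png",im[:,:,::-1]); c=env.get_calibration(n); print(n,c)
E
```

```text
pics
{'t': 0.0, 'joints': array([-1.42959379e+00,  4.91545126e-01,  1.55944680e+00, -1.40263670e-05,
        1.09167382e+00, -1.05566493e-01]), 'qvel': array([-0.00018617,  0.00096051,  0.00219633,  0.00250537,  0.00129176,
       -0.0010185 ]), 'tau': array([-3.72625625e-03, -6.12655878e+01, -2.58191139e+01,  6.90667983e-02,
        4.82194510e-02, -1.02587817e-04]), 'eef_pos': array([ 152.67385343, -605.80966155,  202.77162872]), 'tcp_rot': array([3.04761833, 1.56972316, 1.7235975 ]), 'ft_force': array([ 0.41743725, -0.02874637,  0.57875099]), 'moment': array([ 0.00521318, -0.00895488, -0.002126  ]), 'opening': 1.001061606697773}
scene {'fx': 434.64890499581253, 'fy': 434.64890499581253, 'cx': 325.5781165106478, 'cy': 239.1093813464619, 'D': array([0.02028634, 0.        , 0.        , 0.        , 0.        ]), 'pose': array([[ 1.66332010e-01,  7.55326522e-01, -6.33889191e-01,
         1.21658999e+03],
       [ 9.85925905e-01, -1.16409188e-01,  1.19995879e-01,
        -2.18441410e+02],
       [ 1.68455438e-02, -6.44926930e-01, -7.64058559e-01,
         8.78690273e+02],
       [ 0.000
[... 444 characters left out ...]
74827283e-03, -1.10145616e-01, -9.93898838e-01,
         1.01288878e+03],
       [ 0.00000000e+00,  0.00000000e+00,  0.00000000e+00,
         1.00000000e+00]])}
wrist {'fx': 338.149123593501, 'fy': 338.149123593501, 'cx': 316.75009028651664, 'cy': 232.95091110457497, 'D': array([-0.00987572,  0.        ,  0.        ,  0.        ,  0.        ]), 'hand_eye': array([[-7.92185547e-04, -2.91871755e-01,  9.56457135e-01,
        -1.82113759e+02],
       [ 7.37951612e-04, -9.56457345e-01, -2.91871208e-01,
         8.23847798e+01],
       [ 9.99999414e-01,  4.74602932e-04,  9.73078917e-04,
         1.20618362e+00],
       [ 0.00000000e+00,  0.00000000e+00,  0.00000000e+00,
         1.00000000e+00]])}
```

View pics/scene0.png

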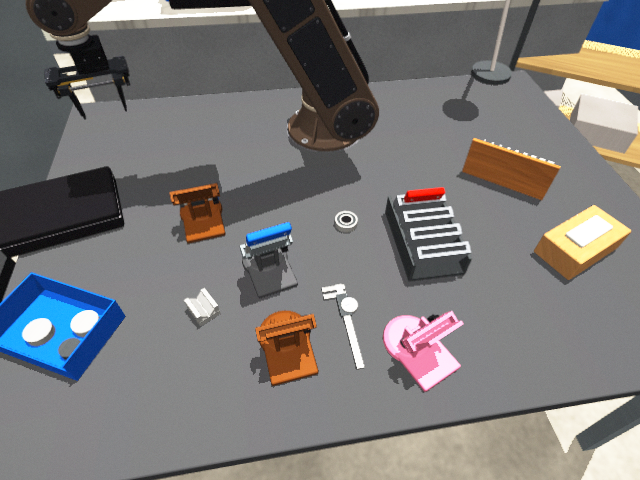

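View pics/top0.png

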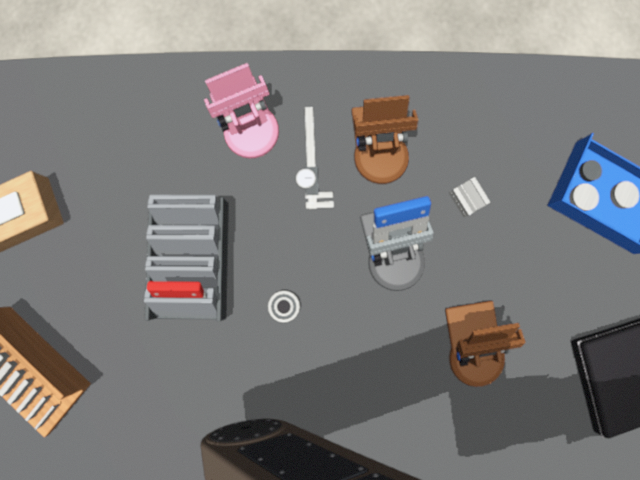

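View pics/wrist0.png

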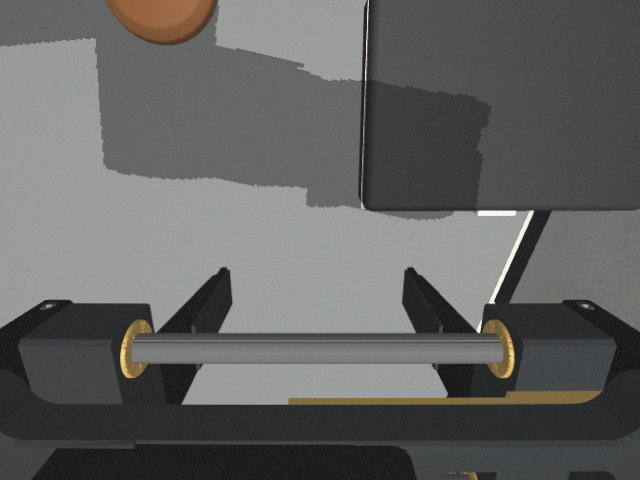

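```bash
python3 - <<'E'
import cv2, numpy as np
t=cv2.imread('pics/top0.png'); s=cv2.imread('pics/scene0.png')
a=cv2.resize(t[185:330,130:240],None,fx=4,fy=4,interpolation=cv2.INTER_CUBIC)
b=cv2.resize(t[185:300,350:450],None,fx=4,fy=4,interpolation=cv2.INTER_CUBIC)
h=580
o=np.zeros((h,900,3),np.uint8); o[:a.shape[0],:a.shape[1]]=a; o[:b.shape[0],445:445+b.shape[1]]=b
cv2.imwrite('pics/ctop.png',o[:,:850][:, :800+0] if 0 else cv2.resize(o,(800,515)))
a=cv2.resize(s[180:285,375:480],None,fx=4,fy=4,interpolation=cv2.INTER_CUBIC)
b=cv2.resize(s[215:300,230:310],None,fx=4.5,fy=4.5,interpolation=cv2.INTER_CUBIC)
o=np.zeros((420,800,3),np.uint8); o[:a.shape[0],:a.shape[1]]=a; o[:b.shape[0],430:430+b.shape[1]]=b[:420]
cv2.imwrite('pics/csc.png',o)
E
```

```text
(no output)
```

View pics/ctop.png

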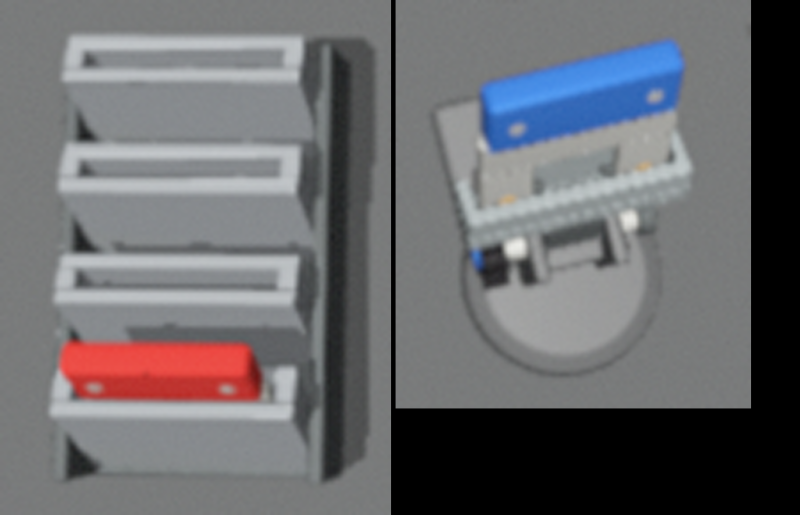

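View pics/csc.png

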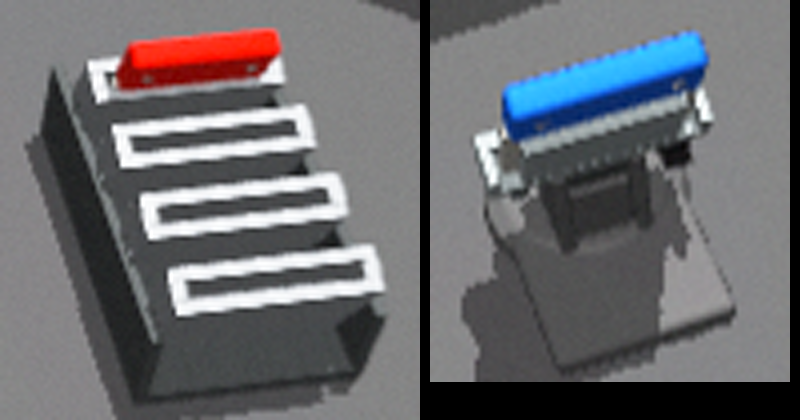

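```bash
cat > h.py <<'E'
import cv2, numpy as np, time
from scipy.spatial.transform import Rotation as R
from cell import env
np.set_printoptions(precision=3,suppress=True)
def tool(st=None):
    st=st or env.state(); T=np.eye(4); T[:3,:3]=R.from_euler('xyz',st['tcp_rot']).as_matrix(); T[:3,3]=st['eef_pos']; return T
def rays(name,px,T=None):
    c=env.get_calibration(name); K=np.array([[c['fx'],0,c['cx']],[0,c['fy'],c['cy']],[0,0,1]])
    P=c['pose'] if name!='wrist' else T@c['hand_eye']
    u=cv2.undistortPoints(np.array(px,float).reshape(-1,1,2),K,c['D']).reshape(-1,2)
    d=np.c_[u,np.ones(len(u))]@P[:3,:3].T
    return P[:3,3],d/np.linalg.norm(d,axis=1)[:,None]
def onplane(o,d,n,p0):
    n=np.array(n,float); s=((np.array(p0)-o)@n)/(d@n); return o+d*s[:,None]
def tri(os,ds):
    A=np.zeros((3,3));b=np.zeros(3)
    for o,d in zip(os,ds):
        M=np.eye(3)-np.outer(d,d);A+=M;b+=M@o
    X=np.linalg.solve(A,b); return X,[np.linalg.norm((np.eye(3)-np.outer(d,d))@(X-o)) for o,d in zip(os,ds)]
def project(name,X,T=None):
    c=env.get_calibration(name); K=np.array([[c['fx'],0,c['cx']],[0,c['fy'],c['cy']],[0,0,1]])
    P=np.linalg.inv(c['pose'] if name!='wrist' else T@c['hand_eye'])
    return cv2.projectPoints(np.array(X,float).reshape(-1,1,3),cv2.Rodrigues(P[:3,:3])[0],P[:3,3],K,c['D'])[0].reshape(-1,2)
def snap(name,fn):
    st=env.state(); im=env.read_camera(name)[:,:,::-1].copy(); cv2.imwrite('pics/'+fn,im); return im,tool(st),st
E
python3 - <<'E'
from h import *
print(tool())
res={}
for n in('top','scene'):
    im=cv2.imread(f'pics/{n}0.png').astype(int); B,G,Rr=im[...,0],im[...,1],im[...,2]
    m=((B>Rr+70)&(B>120)).astype(np.uint8)
    k,l,s,c=cv2.connectedComponentsWithStats(m)
    for i in range(1,k):
        if s[i,4]>150 : print(n,'blue',s[i],c[i])
    m=((Rr>B+90)&(Rr>G+90)&(Rr>150)).astype(np.uint8)
    k,l,s,c=cv2.connectedComponentsWithStats(m)
    for i in range(1,k):
        if s[i,4]>150 : print(n,'red',s[i],c[i])
E
```

```text
[[  -0.       0.97     0.244  152.701]
 [   0.001    0.244   -0.97  -605.878]
 [  -1.       0.      -0.001  202.89 ]
 [   0.       0.       0.       1.   ]]
top blue [ 561  133   79  113 3266] [608.015 192.93 ]
top blue [ 374  196   57   32 1070] [401.896 211.241]
top red [147 281  56  17 771] [174.416 288.82 ]
scene blue [ 586    0   54   50 2047] [617.455  23.774]
scene blue [246 222  46  23 417] [267.995 231.698]
scene blue [   0  272  125  109 7305] [ 55.548 323.528]
scene red [407 187  38  11 276] [425.797 191.757]
scene red [187 225  37  15 192] [207.63 232.38]
scene red [256 311  60  30 579] [282.622 322.952]
scene red [271 334  46  49 521] [299.307 366.885]
```

```bash
python3 - <<'E'
from h import *
def T2(a,b):
    o1,d1=rays('top',[a]);o2,d2=rays('scene',[b]);return tri([o1,o2],[d1[0],d2[0]])
print('blue',T2((401.9,211.2),(268,231.7)))
print('red',T2((174.4,288.8),(425.8,191.8)))
# hull corners of masks
for n,bx in(('top',(374,196,57,32)),('scene',(246,222,46,23))):
    im=cv2.imread(f'pics/{n}0.png').astype(int)
    m=((im[...,0]>im[...,2]+70)&(im[...,0]>120)).astype(np.uint8); k=np.zeros_like(m);x,y,w,h=bx;k[y:y+h,x:x+w]=m[y:y+h,x:x+w]
    c=max(cv2.findContours(k,cv2.RETR_EXTERNAL,cv2.CHAIN_APPROX_NONE)[0],key=cv2.contourArea)
    print(n,cv2.approxPolyDP(cv2.convexHull(c),1.5,True).reshape(-1,2).tolist(),cv2.minAreaRect(c))
# rims, top crop scale: shown px -> *900/800/4 + offset
f=900/800/4
def tp(l): return [(130+x*f,185+y*f) for x,y in l]
rims=[[(69,36),(303,37),(300,84),(62,84)],[(64,145),(300,145),(296,194),(57,194)],[(60,255),(297,256),(295,306),(52,306)]]
sc=[[(166,268),(377,243),(385,292),(176,318)],[(138,194),(341,171),(349,216),(150,241)],[(112,125),(308,103),(316,147),(121,168)]]
for i in range(3):
    t=tp(rims[i]); s=[(375+x/4,180+y/4) for x,y in sc[i]]
    # top order: farleft farright nearright nearleft (left=+y). scene: near camera = far(+x): bottom row; left in scene = -y
    o,d=rays('top',[np.mean(t,0)]);o2,d2=rays('scene',[np.mean(s,0)])
    print(i+1,onplane(o,d,[0,0,1],[0,0,96]),onplane(o2,d2,[0,0,1],[0,0,96]),tri([o,o2],[d[0],d2[0]]))
    so=[s[2],s[3],s[0],s[1]]
    for a,b in zip(t,so): print('   ',T2(a,b))
E
```

```text
blue (array([ 604.355, -224.764,  186.737]), [np.float64(1.5722791770583917), np.float64(1.5722791770584268)])
red (array([475.744, 173.787, 124.288]), [np.float64(0.9214078247407325), np.float64(0.9214078247407033)])
top [[429, 198], [430, 205], [427, 215], [377, 227], [374, 209], [425, 196]] ((402.45281982421875, 211.30455017089844), (19.4416446685791, 58.391971588134766), 76.4295654296875)
scene [[290, 224], [291, 228], [289, 230], [247, 244], [246, 235], [248, 233], [285, 222]] ((267.7500305175781, 231.75), (10.119288444519043, 47.11793518066406), 71.56504821777344)
1 [[636.353 171.169  96.   ]] [[641.825 170.309  96.   ]] (array([637.402, 173.035,  89.985]), [np.float64(0.24473996465923067), np.float64(0.24473996465920808)])
    (array([651.64 , 236.571,  84.575]), [np.float64(0.35472672933732524), np.float64(0.3547267293372751)])
    (array([650.465, 110.195,  83.277]), [np.float64(0.4168257437646993), np.float64(0.41682574376468523)])
    (array([623.474, 109.391,  96.337]), [np.float64(0.3390099842993032), np.float64(0.33900998429925944)])
    (array([624.427, 237.112,  96.62
[... 549 characters left out ...]
7729)])
    (array([566.224, 237.485,  96.474]), [np.float64(1.023108195281159), np.float64(1.023108195281123)])
3 [[520.757 172.185  96.   ]] [[525.46 171.46  96.  ]] (array([520.993, 173.76 ,  90.942]), [np.float64(0.20615953134471798), np.float64(0.2061595313446799)])
    (array([534.595, 237.568,  84.769]), [np.float64(0.23293487390167258), np.float64(0.23293487390180767)])
    (array([534.024, 110.855,  85.637]), [np.float64(0.2845563138852629), np.float64(0.2845563138852846)])
    (array([507.85 , 109.981,  97.12 ]), [np.float64(0.5198728279900343), np.float64(0.5198728279900634)])
    (array([507.717, 238.08 ,  96.74 ]), [np.float64(0.780713867367779), np.float64(0.7807138673678355)])
```

```bash
cat >> h.py <<'E'
def Rtool(zaxis,yhint):
    x=-np.array(zaxis,float);x/=np.linalg.norm(x);y=np.array(yhint,float);y-=y@x*x;y/=np.linalg.norm(y);return np.c_[x,y,np.cross(x,y)]
def plan(T,p,Rm,mm=55,rad=0.17,n=None):
    dv=R.from_matrix(T[:3,:3].T@Rm).as_rotvec(); dp=np.array(p)-T[:3,3]
    n=n or max(1,int(np.ceil(max(np.linalg.norm(dp)/mm,np.linalg.norm(dv)/rad))))
    Rc=R.from_matrix(T[:3,:3]);out=[]
    for i in range(n):
        out.append(np.r_[np.round(Rc.inv().apply(dp/n),1),np.round(dv/n,3)].tolist()); Rc=Rc*R.from_rotvec(dv/n)
    print(n,'rows',out); return out
def gz(tilt,yaw): # axis leaning tilt(deg) toward horizontal dir yaw(rad)
    t=np.radians(tilt); return np.array([np.sin(t)*np.cos(yaw),np.sin(t)*np.sin(yaw),np.cos(t)])
E
python3 - <<'E'
from h import *
T=tool(); z=gz(25,0.237); Rm=Rtool(z,[-np.sin(.237),np.cos(.237),0])
c=np.array([604,-225,187]); p=c+z*96
print(p); m=T[:3,3]+(p-T[:3,3])*.45; m[2]=330
R_=R.from_matrix(T[:3,:3]); dv=(R_.inv()*R.from_matrix(Rm)).as_rotvec(); print(dv)
Rmid=(R_*R.from_rotvec(dv*.45)).as_matrix()
plan(T,m,Rmid)
T2=np.eye(4);T2[:3,:3]=Rmid;T2[:3,3]=m; plan(T2,p,Rm)
E
```

```text
[ 643.437 -215.474  274.006]
[-1.534  0.343 -0.341]
6 rows [[-21.2, 42.8, -19.4, -0.115, 0.026, -0.026], [-21.8, 44.3, -15.0, -0.115, 0.026, -0.026], [-22.7, 45.2, -10.4, -0.115, 0.026, -0.026], [-23.6, 45.5, -5.8, -0.115, 0.026, -0.026], [-24.7, 45.3, -1.1, -0.115, 0.026, -0.026], [-25.9, 44.5, 3.4, -0.115, 0.026, -0.026]]
7 rows [[1.1, 47.9, 13.9, -0.121, 0.027, -0.027], [-0.6, 45.9, 19.6, -0.121, 0.027, -0.027], [-2.4, 43.2, 24.9, -0.121, 0.027, -0.027], [-4.3, 39.8, 29.8, -0.121, 0.027, -0.027], [-6.1, 35.8, 34.3, -0.121, 0.027, -0.027], [-8.0, 31.2, 38.1, -0.121, 0.027, -0.027], [-9.9, 26.2, 41.3, -0.121, 0.027, -0.027]]
```

step_arm([
  [-21, 43, -19, -0.115, 0.026, -0.026],
  [-22, 44, -15, -0.115, 0.026, -0.026],
  [-23, 45, -10, -0.115, 0.026, -0.026],
  [-24, 45, -6, -0.115, 0.026, -0.026],
  [-25, 45, -1, -0.115, 0.026, -0.026],
  [-26, 44, 3, -0.115, 0.026, -0.026],
], grip=60)

```text
t: 0.9
eef_pos: [374.7, -426.6, 331.8]
tcp_rot: [-2.736, 1.345, 2.931]
ft_force: [0.4, -0.3, 0.2]
opening: 0.631
```

```bash
python3 - <<'E'
from h import *
T=tool(); z=gz(25,0.237); Rm=Rtool(z,[-np.sin(.237),np.cos(.237),0])
c=np.array([604,-225,187]); p=c+z*96
print(T[:3,3]);plan(T,p,Rm)
E
```

```text
[ 374.712 -426.588  331.834]
7 rows [[1.1, 47.2, 14.9, -0.118, 0.025, -0.027], [-0.6, 45.1, 20.4, -0.118, 0.025, -0.027], [-2.4, 42.4, 25.5, -0.118, 0.025, -0.027], [-4.2, 39.0, 30.2, -0.118, 0.025, -0.027], [-6.0, 35.0, 34.5, -0.118, 0.025, -0.027], [-7.8, 30.5, 38.2, -0.118, 0.025, -0.027], [-9.6, 25.6, 41.3, -0.118, 0.025, -0.027]]
```

step_arm([
  [1.1, 47, 15, -0.118, 0.025, -0.027],
  [-0.6, 45, 20.4, -0.118, 0.025, -0.027],
  [-2.4, 42.4, 25.5, -0.118, 0.025, -0.027],
  [-4.2, 39, 30.2, -0.118, 0.025, -0.027],
  [-6, 35, 34.5, -0.118, 0.025, -0.027],
  [-7.8, 30.5, 38.2, -0.118, 0.025, -0.027],
  [-9.6, 25.6, 41.3, -0.118, 0.025, -0.027],
  [0, 0, 0, 0, 0, 0],
])

```text
t: 1.9
eef_pos: [651.0, -202.2, 270.1]
tcp_rot: [3.133, 1.128, -2.88]
ft_force: [-0.5, -1.0, -0.2]
opening: 0.63
```

```bash
python3 - <<'E'
from h import *
im,T,st=snap('wrist','w1.png'); print(T,st['joints'],st['ft_force'])
E
```

```text
[[  -0.414   -0.266    0.87   651.026]
 [  -0.111    0.964    0.242 -202.238]
 [  -0.903    0.004   -0.429  270.149]
 [   0.       0.       0.       1.   ]] [-0.303  0.719  1.022 -0.236  1.776 -0.577] [-0.519 -1.008 -0.176]
```

View pics/w1.png

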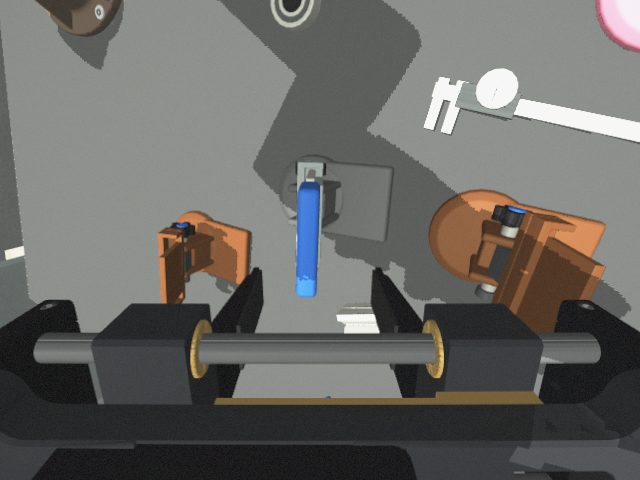

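```bash
python3 - <<'E'
from h import *
im=cv2.imread('pics/w1.png')
cv2.imwrite('pics/c1.png',cv2.resize(im[150:305,255:400],None,fx=3.8,fy=3.8,interpolation=cv2.INTER_CUBIC))
E
```

```text
(no output)
```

View pics/c1.png

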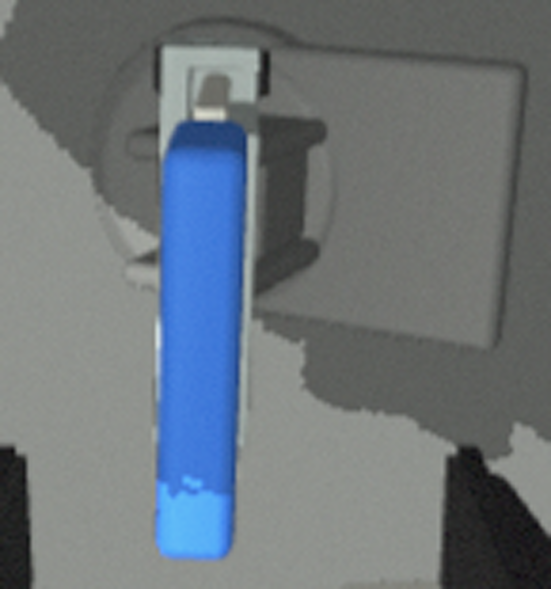

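```bash
cat > g.py <<'E'
from h import *
im=cv2.imread('pics/w1.png'); T=tool()
o,d=rays('wrist',[(308.9,190.8),(306.3,296.3)],T)
z=gz(25,0.237)
for _ in range(3):
    P=onplane(o,d,z,o-0*z-100*z); L=np.linalg.norm(P[0]-P[1]); s=96/L
    P=o+(P-o)*s
    v=P[0]-P[1]; v/=np.linalg.norm(v); yaw=np.arctan2(-v[0],v[1]); z=gz(25,yaw)
ctop=P.mean(0)
if __name__=='__main__':
    print(P,v,yaw,'top',ctop,'orig',ctop-42*z,'angle of v from horiz',v[2])
    print('proj centre in top/scene',project('top',[ctop,ctop-42*z]),project('scene',[ctop,ctop-42*z]))
    print('z-offset tool',T[:3,:3].T@(ctop-T[:3,3]), 'tool axis dot',-T[:3,0]@z, T[:3,1]@v)
E
python3 g.py
```

```text
[[ 597.201 -182.952  191.428]
 [ 619.377 -276.356  191.433]] [-0.231  0.973 -0.   ] 0.23310450827448334 top [ 608.289 -229.654  191.43 ] orig [ 591.019 -233.754  153.365] angle of v from horiz -5.232426977415845e-05
proj centre in top/scene [[406.186 208.586]
 [404.776 221.619]] [[266.377 231.971]
 [265.381 237.759]]
z-offset tool [ 92.051 -14.21   -8.576] tool axis dot 0.9999125706707238 0.9994448090078905
```

```bash
python3 - <<'E'
from h import *
s=cv2.imread('pics/scene0.png')[215:250,240:298];t=cv2.imread('pics/top0.png')[190:233,368:436]
a=cv2.resize(s,None,fx=11,fy=11,interpolation=cv2.INTER_CUBIC);b=cv2.resize(t,None,fx=11,fy=11,interpolation=cv2.INTER_CUBIC)
cv2.imwrite('pics/c2.png',a);cv2.imwrite('pics/c3.png',b);print(a.shape,b.shape)
E
```

```text
(385, 638, 3) (473, 748, 3)
```

View pics/c2.png

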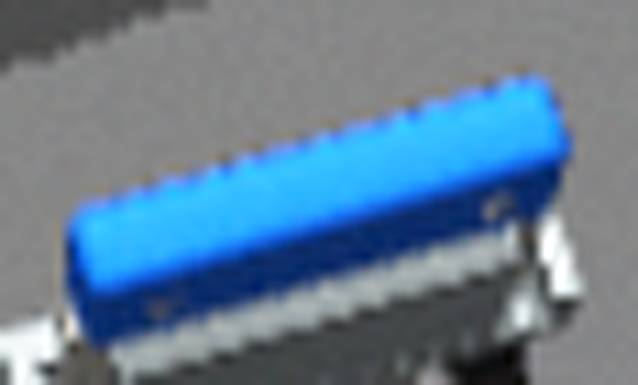

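View pics/c3.png

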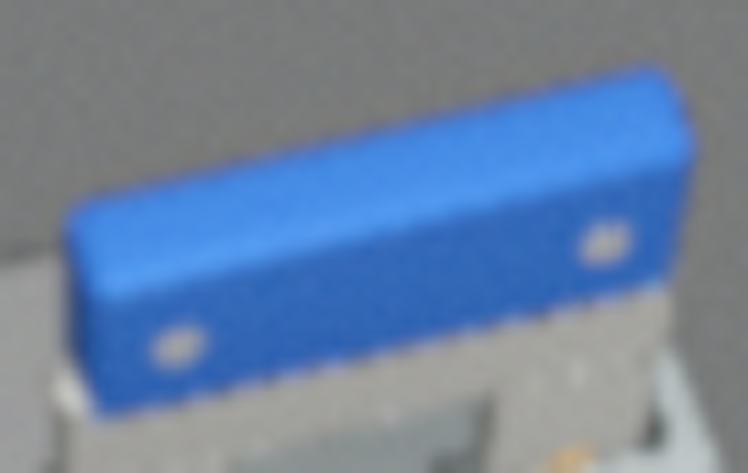

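```bash
python3 - <<'E'
from h import *
t=np.array([(72,212),(105,298),(660,68),(693,150)])/11-.5+[368,190]
s=np.array([(570,148),(540,75),(95,292),(75,215)])/11-.5+[240,215]
o1,d1=rays('top',t);o2,d2=rays('scene',s)
P=[]
for i in range(4):
    X,e=tri([o1,o2],[d1[i],d2[i]]);P.append(X);print(X,e[0])
P=np.array(P);c=P.mean(0)
v=(P[0]+P[1]-P[2]-P[3])/2;print('c',c,'v',v,np.linalg.norm(v),np.arctan2(-v[0],v[1]));w=(P[0]+P[2]-P[1]-P[3])/2;print(w,np.linalg.norm(w))
T=tool();print(project('wrist',P,T),project('wrist',[c],T))
E
```

```text
[ 607.563 -176.287  194.079] 0.7768864416196388
[ 593.663 -180.205  200.367] 0.7406360779562278
[ 629.571 -267.07   193.566] 1.2901426061199632
[ 615.925 -269.678  200.391] 0.8496944672597316
c [ 611.68  -223.31   197.101] v [-22.135  90.128   0.245] 92.80662893446959 0.24082812940462991
[13.773  3.263 -6.556] 15.599454318830746
[[320.669 187.775]
 [300.779 187.798]
 [317.639 293.704]
 [299.969 292.695]] [[309.714 243.134]]
```

```bash
python3 - <<'E'
from h import *
T=tool(); yaw=.237; z=gz(25,yaw)
c=np.array([611.7,-223.3,197.1]); o,d=rays('wrist',[(307.6,243.5)],T)
cw=onplane(o,d,z,c)[0]; print(cw)
c=(c+2*cw)/3
Rm=Rtool(z,[-np.sin(yaw),np.cos(yaw),0])
p=c-9*z; print(c,T[:3,:3].T@(p-T[:3,3]))
r=plan(T,c+40*z,Rm,n=2); T2=np.eye(4);T2[:3,:3]=Rm;T2[:3,3]=c+40*z
plan(T2,p,Rm,mm=20)
E
```

```text
[ 610.227 -224.044  197.849]
[ 610.718 -223.796  197.599] [93.824 -9.092 -7.645]
2 rows [[22.4, -4.8, -4.0, 0.014, -0.003, 0.005], [22.4, -5.0, -4.0, 0.014, -0.003, 0.005]]
3 rows [[16.3, 0.0, -0.0, 0.0, 0.0, 0.0], [16.3, 0.0, -0.0, 0.0, 0.0, 0.0], [16.3, 0.0, -0.0, 0.0, 0.0, 0.0]]
```

step_arm([
  [22, -5, -4, 0.014, -0.003, 0.005],
  [22, -5, -4, 0.014, -0.003, 0.005],
  [0, 0, 0, 0, 0, 0],
], grip=45)

```text
t: 2.33
eef_pos: [625.2, -222.8, 234.9]
tcp_rot: [-3.137, 1.136, -2.907]
ft_force: [-0.4, 0.4, 0.9]
opening: 0.476
```

```bash
python3 - <<'E'
from h import *
im,T,st=snap('wrist','w2.png'); yaw=.237; z=gz(25,yaw)
c=np.array([610.7,-223.8,197.6]); Rm=Rtool(z,[-np.sin(yaw),np.cos(yaw),0])
print(T[:3,:3].T@(c-T[:3,3]), st['ft_force'],st['moment'])
plan(T,c-9*z,Rm,mm=18)
print(project('wrist',[c],T))
cv2.imwrite('pics/c4.png',im[100:400,160:480])
E
```

```text
[39.868  2.396  2.683] [-0.45   0.403  0.898] [ 0.061 -0.395  0.046]
3 rows [[16.3, 0.8, 0.9, -0.002, 0.0, -0.0], [16.3, 0.8, 0.9, -0.002, 0.0, -0.0], [16.3, 0.8, 0.9, -0.002, 0.0, -0.0]]
[[321.506 248.421]]
```

View pics/c4.png

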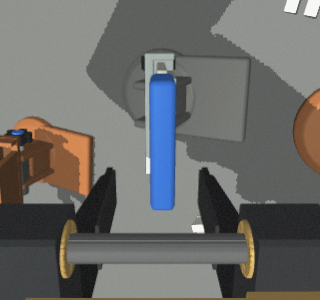

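step_arm([
  [16, 0.6, 1, 0, 0, 0],
  [16, 0.6, 1, 0, 0, 0],
  [16, 0.6, 0.8, 0, 0, 0],
  [0, 0, 0, 0, 0, 0],
])

```text
t: 2.88
eef_pos: [607.9, -225.4, 190.4]
tcp_rot: [-3.131, 1.14, -2.901]
ft_force: [-0.6, 0.2, 0.2]
opening: 0.476
```

step_arm([
  [0, 0, 0, 0, 0, 0],
  [0, 0, 0, 0, 0, 0],
  [0, 0, 0, 0, 0, 0],
  [0, 0, 0, 0, 0, 0],
], grip=0)

```text
t: 3.38
eef_pos: [608.9, -225.4, 192.1]
tcp_rot: [-3.127, 1.142, -2.897]
ft_force: [-0.6, -0.1, -0.8]
opening: 0.11
```

```bash
python3 - <<'E'
from h import *
im,T,st=snap('wrist','w3.png'); yaw=.237; z=gz(25,yaw)
c=np.array([610.7,-223.8,197.6])
print(T,T[:3,:3].T@(c-T[:3,3]), st['ft_force'],st['moment'],st['opening'])
E
```

```text
[[  -0.403   -0.229    0.886  608.897]
 [  -0.101    0.973    0.206 -225.356]
 [  -0.91    -0.006   -0.416  192.064]
 [   0.       0.       0.       1.   ]] [-5.919  1.067 -0.383] [-0.575 -0.082 -0.83 ] [ 0.034 -0.338  0.043] 0.11017159919860575
```

View pics/w3.png

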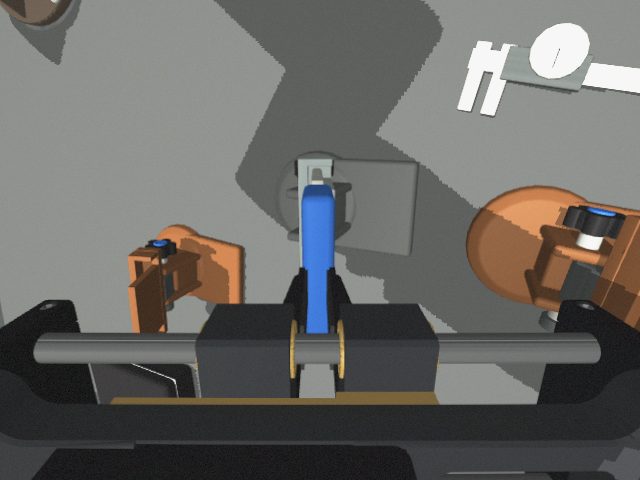

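step_arm([
  [0, 0, 0, 0, 0, 0],
  [0, 0, 0, 0, 0, 0],
])

```text
t: 3.68
eef_pos: [608.9, -225.3, 192.1]
tcp_rot: [-3.127, 1.142, -2.897]
ft_force: [0.8, -0.2, 0.5]
opening: 0.005
```

```bash
python3 - <<'E'
from h import *
im,T,st=snap('wrist','w4.png');print(st['opening'])
cv2.imwrite('pics/c5.png',cv2.resize(im[150:350,220:420],None,fx=3,fy=3,interpolation=cv2.INTER_CUBIC))
im,T,st=snap('scene','s4.png')
cv2.imwrite('pics/c6.png',cv2.resize(im[130:330,180:380],None,fx=3,fy=3,interpolation=cv2.INTER_CUBIC))
E
```

```text
0.005044396178004978
```

View pics/c5.png

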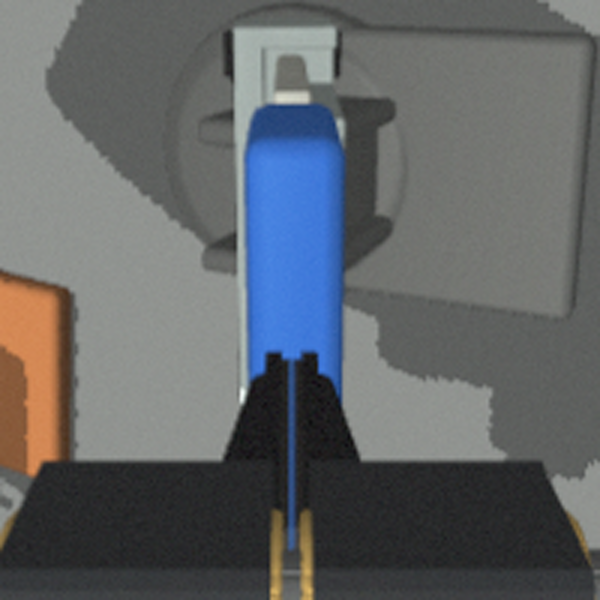

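View pics/c6.png

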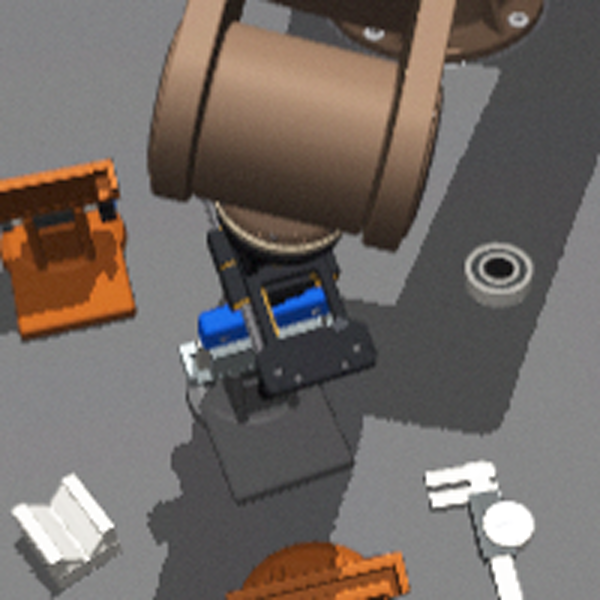

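```bash
python3 - <<'E'
from h import *
print(env.tip_extent)
T=tool()
for x in(-6,5,15,20,25,30):
    q=[[x,49,0],[x,46,-9],[x,46,9],[x,10,5],[x,0,0]]
    print(x,project('wrist',np.array(q)@T[:3,:3].T+T[:3,3],T).round(1).tolist())
E
```

```text
25.0
-6 [[318.0, 194.2], [300.9, 199.8], [335.0, 199.8], [326.8, 263.2], [317.8, 279.6]]
5 [[317.9, 190.6], [301.8, 195.9], [334.0, 195.9], [326.3, 256.2], [317.8, 271.8]]
15 [[317.8, 187.6], [302.5, 192.7], [333.1, 192.7], [325.8, 250.4], [317.7, 265.4]]
20 [[317.8, 186.2], [302.9, 191.2], [332.8, 191.2], [325.6, 247.7], [317.7, 262.4]]
25 [[317.8, 184.9], [303.2, 189.8], [332.4, 189.8], [325.4, 245.1], [317.7, 259.5]]
30 [[317.8, 183.7], [303.5, 188.4], [332.0, 188.4], [325.3, 242.6], [317.7, 256.7]]
```

step_arm([
  [0, 0, 0, 0, 0, 0],
  [0, 0, 0, 0, 0, 0],
  [0, 0, 0, 0, 0, 0],
], grip=45)

```text
t: 4.15
eef_pos: [608.9, -225.4, 192.0]
tcp_rot: [-3.127, 1.142, -2.897]
ft_force: [-0.6, 0.6, 0.3]
opening: 0.264
```

step_arm([
  [9, 0.4, 0, 0, 0, 0],
  [9, 0.4, 0, 0, 0, 0],
  [0, 0, 0, 0, 0, 0],
])

```text
t: 4.53
eef_pos: [600.6, -226.4, 174.0]
tcp_rot: [-3.128, 1.141, -2.898]
ft_force: [0.6, -0.1, 1.8]
opening: 0.469
```

```bash
python3 - <<'E'
from h import *
im,T,st=snap('wrist','w5.png');print(st['opening'],st['ft_force'],T[:3,3])
cv2.imwrite('pics/c7.png',cv2.resize(im[150:350,220:420],None,fx=3,fy=3,interpolation=cv2.INTER_CUBIC))
E
```

```text
0.46918658671169705 [ 0.581 -0.059  1.849] [ 600.601 -226.393  174.041]
```

View pics/c7.png

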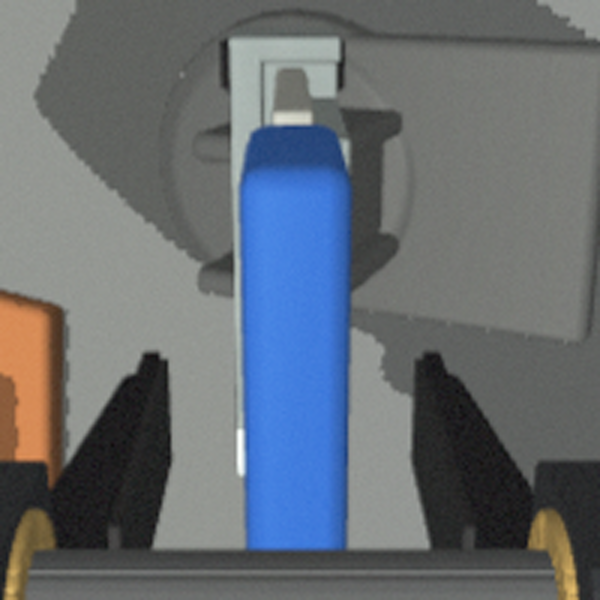

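step_arm([
  [9, 0.3, 0.5, 0, 0, 0],
  [9, 0.3, 0.3, 0, 0, 0],
  [0, 0, 0, 0, 0, 0],
])

```text
t: 4.95
eef_pos: [593.7, -227.6, 156.5]
tcp_rot: [-3.127, 1.142, -2.897]
ft_force: [0.5, 0.0, 0.5]
opening: 0.474
```

step_arm([
  [0, 0, 0, 0, 0, 0],
  [0, 0, 0, 0, 0, 0],
  [0, 0, 0, 0, 0, 0],
  [0, 0, 0, 0, 0, 0],
  [0, 0, 0, 0, 0, 0],
], grip=0)

```text
t: 5.58
eef_pos: [593.5, -227.8, 157.2]
tcp_rot: [-3.127, 1.141, -2.896]
ft_force: [-0.0, -0.3, -0.0]
opening: 0.189
```

```bash
python3 - <<'E'
from h import *
im,T,st=snap('wrist','w6.png');print(st['opening'],st['ft_force'],st['moment'],T)
cv2.imwrite('pics/c8.png',cv2.resize(im[150:350,220:420],None,fx=3,fy=3,interpolation=cv2.INTER_CUBIC))
E
```

```text
0.1886310293561254 [-0.047 -0.346 -0.05 ] [-0.069  0.     0.109] [[  -0.404   -0.229    0.885  593.458]
 [  -0.101    0.973    0.206 -227.762]
 [  -0.909   -0.006   -0.417  157.176]
 [   0.       0.       0.       1.   ]]
```

View pics/c8.png

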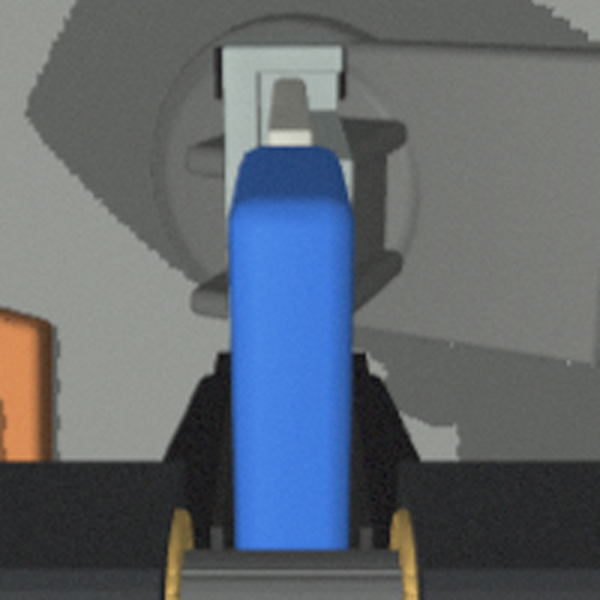

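step_arm([
  [-5, 0, 0, 0, 0, 0],
  [-8, 0, 0, 0, 0, 0],
  [-12, 0, 0, 0, 0, 0],
  [-20, 0, 0, 0, 0, 0],
  [-30, 0, 0, 0, 0, 0],
  [-40, 0, 0, 0, 0, 0],
  [-40, 0, 0, 0, 0, 0],
  [0, 0, 0, 0, 0, 0],
])

```text
t: 6.62
eef_pos: [660.5, -210.3, 304.5]
tcp_rot: [-3.128, 1.147, -2.897]
ft_force: [-1.0, 0.2, -5.6]
opening: 0.187
```

```bash
python3 - <<'E'
from h import *
im,T,st=snap('wrist','w7.png');print(st['opening'],st['ft_force'],st['moment'],T)
for x in(-36,-44,-50): print(project('wrist',np.array([[x,48,-9],[x,48,9],[x+42,48,-9],[x+42,48,9],[x+42+70,50,-4],[x+42+70,50,4]])@T[:3,:3].T+T[:3,3],T).round(1).tolist())
cv2.imwrite('pics/c9.png',cv2.resize(im[150:350,220:420],None,fx=3,fy=3,interpolation=cv2.INTER_CUBIC))
snap('scene','s7.png')
E
```

```text
0.18722235041168156 [-1.035  0.227 -5.639] [ 0.086 -0.719  0.005] [[  -0.399   -0.23     0.888  660.548]
 [  -0.1      0.973    0.207 -210.28 ]
 [  -0.912   -0.006   -0.411  304.465]
 [   0.       0.       0.       1.   ]]
[[297.8, 208.9], [338.6, 208.9], [301.8, 192.0], [333.9, 192.0], [312.3, 173.0], [322.9, 173.0]]
[[296.8, 213.2], [339.8, 213.2], [301.2, 194.7], [334.7, 194.7], [312.2, 174.4], [323.1, 174.4]]
[[296.0, 216.7], [340.7, 216.7], [300.7, 196.8], [335.3, 196.8], [312.1, 175.4], [323.2, 175.4]]
```

View pics/c9.png

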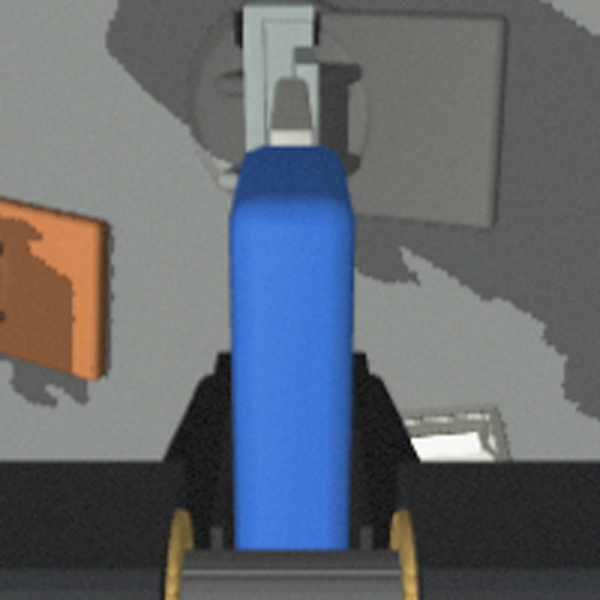

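View pics/s7.png

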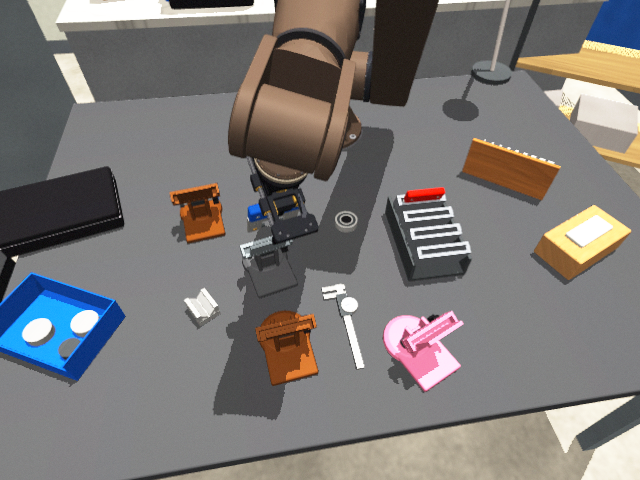

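```bash
cat >> h.py <<'E'
S={1:np.array([637.4,173.0,90.0]),2:np.array([579.3,173.5,90.5]),3:np.array([521.1,173.8,90.9])}
YAW=-.005; ZS=gz(22,YAW); RS=Rtool(ZS,[-np.sin(YAW),np.cos(YAW),0]); G=np.array([-2,-.7,-.3])
def tcp_for(slot,h,off=(0,0)): # gauge origin h above mouth along slant; off tool y,z
    return S[slot]+ZS*h-RS@G+RS@np.array([0,off[0],off[1]])
E
python3 - <<'E'
from h import *
T=tool(); p=tcp_for(1,200); print(p); plan(T,p,RS,mm=52)
E
```

```text
[711.853 173.328 273.47 ]
8 rows [[-4.2, 45.2, 17.3, 0.027, -0.006, 0.012], [-3.6, 45.7, 16.1, 0.027, -0.006, 0.012], [-3.0, 46.1, 14.8, 0.027, -0.006, 0.012], [-2.3, 46.6, 13.6, 0.027, -0.006, 0.012], [-1.7, 46.9, 12.3, 0.027, -0.006, 0.012], [-1.1, 47.3, 11.1, 0.027, -0.006, 0.012], [-0.4, 47.6, 9.8, 0.027, -0.006, 0.012], [0.2, 47.8, 8.5, 0.027, -0.006, 0.012]]
```

step_arm([
  [-4, 30, 12, 0.027, -0.006, 0.012],
  [-4, 45, 17, 0.027, -0.006, 0.012],
  [-3, 46, 15, 0.027, -0.006, 0.012],
  [-3, 46, 14, 0.027, -0.006, 0.012],
  [-2, 46, 13, 0.027, -0.006, 0.012],
  [-1, 46, 11, 0.027, -0.006, 0.012],
  [0, 45, 10, 0.027, -0.006, 0.012],
  [0, 40, 9, 0.027, -0.006, 0.012],
])

```text
t: 7.72
eef_pos: [711.9, 148.6, 259.3]
tcp_rot: [3.139, 1.17, 3.117]
ft_force: [-0.5, -0.3, -4.1]
opening: 0.19
```

```bash
python3 - <<'E'
from h import *
T=tool(); print(T); p=tcp_for(1,100); plan(T,p,RS,mm=40)
E
```

```text
[[ -0.39    0.022   0.921 711.944]
 [  0.009   1.     -0.02  148.608]
 [ -0.921   0.001  -0.39  259.331]
 [  0.      0.      0.      1.   ]]
3 rows [[29.1, 8.0, -1.5, -0.005, -0.006, -0.002], [29.0, 8.1, -1.6, -0.005, -0.006, -0.002], [29.0, 8.2, -1.7, -0.005, -0.006, -0.002]]
```

step_arm([
  [29, 8, -1.5, -0.005, -0.006, -0.002],
  [29, 8, -1.5, -0.005, -0.006, -0.002],
  [22, 8, -1.5, -0.005, -0.006, -0.002],
  [0, 0, 0, 0, 0, 0],
  [0, 0, 0, 0, 0, 0],
])

```text
t: 8.35
eef_pos: [672.7, 175.0, 177.0]
tcp_rot: [-3.137, 1.178, 3.14]
ft_force: [1.0, 0.1, -3.8]
opening: 0.189
```

```bash
python3 - <<'E'
from h import *
im,T,st=snap('wrist','w8.png');print(st['ft_force'],T); plan(T,tcp_for(1,85),RS,mm=40)
for s in(1,2,3):
    Rl=np.c_[RS[:,2],RS[:,1],-RS[:,0]]  # across, along, out
    q=[S[s]+Rl@np.array(v) for v in([-14,63,0],[14,63,0],[14,-63,0],[-14,-63,0],[-6,54,0],[6,54,0])]
    print(s,project('wrist',q,T).round(1).tolist())
cv2.imwrite('pics/c10.png',cv2.resize(im[0:330,160:560],None,fx=2,fy=1.8,interpolation=cv2.INTER_CUBIC))
E
```

```text
[ 1.028  0.073 -3.807] [[ -0.383   0.006   0.924 672.697]
 [  0.      1.     -0.006 175.047]
 [ -0.924  -0.002  -0.383 176.989]
 [  0.      0.      0.      1.   ]]
1 rows [[10.9, -1.5, 0.3, -0.001, -0.009, 0.001]]
1 [[300.4, 156.4], [335.5, 156.4], [333.3, 298.4], [302.5, 298.3], [310.5, 167.8], [325.4, 167.9]]
2 [[239.0, 154.3], [271.4, 154.3], [276.7, 287.5], [247.8, 287.4], [248.8, 164.9], [262.6, 164.9]]
3 [[185.9, 152.7], [216.0, 152.7], [226.8, 278.0], [199.8, 277.9], [195.5, 162.6], [208.3, 162.6]]
```

View pics/c10.png

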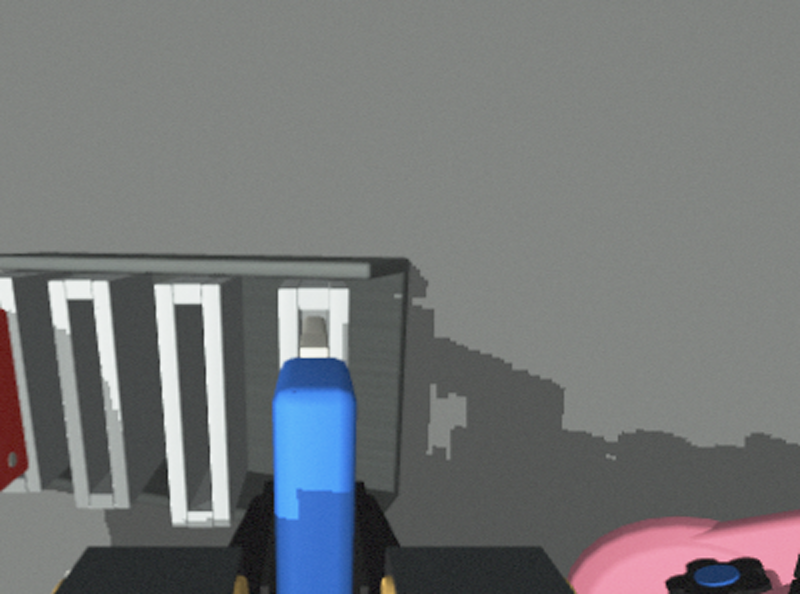

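```bash
python3 - <<'E'
from h import *
c=env.get_calibration('wrist');print(c['hand_eye'],c['cx'])
T=tool();print(project('wrist',[T[:3,:3]@[68,50,0]+T[:3,3]],T), np.linalg.inv(c['hand_eye'])@[68,50,0,1])
E
```

```text
[[  -0.      -0.293    0.956 -182.019]
 [   0.      -0.956   -0.293   81.519]
 [   1.       0.       0.      -0.37 ]
 [   0.       0.       0.       1.   ]] 316.75009028651664
[[317.156 174.297]] [  0.298 -43.08  248.288   1.   ]
```

```bash
python3 - <<'E'
from h import *
for n,k in(('wrist','hand_eye'),('top','pose'),('scene','pose')):
    a=np.array([env.get_calibration(n)[k] for _ in range(10)]);print(n,a[:,:3,3].mean(0),a[:,:3,3].std(0))
E
python3 - <<'E'
from h import *
for n,k in(('wrist','hand_eye'),('top','pose'),('scene','pose')):
    print(n,env.get_calibration(n)[k][:3,3])
E
```

```text
wrist [-182.019   81.519   -0.37 ] [0. 0. 0.]
top [ 487.031  -75.677 1012.889] [0. 0. 0.]
scene [1216.59  -218.441  878.69 ] [0. 0. 0.]
wrist [-182.019   81.519   -0.37 ]
top [ 487.031  -75.677 1012.889]
scene [1216.59  -218.441  878.69 ]
```

step_arm([
  [6, -1.8, -0.3, 0, -0.008, 0],
  [6, -1.8, -0.2, 0, 0, 0],
  [0, 0, 0, 0, 0, 0],
  [0, 0, 0, 0, 0, 0],
])

```text
t: 8.9
eef_pos: [668.2, 170.0, 166.3]
tcp_rot: [-3.137, 1.188, 3.138]
ft_force: [1.1, 0.5, -4.4]
opening: 0.187
```

```bash
python3 - <<'E'
from h import *
im,T,st=snap('wrist','w9.png');print(st['ft_force'],T); print(RS.T@(T[:3,3]-tcp_for(1,0)), R.from_matrix(T[:3,:3].T@RS).as_rotvec())
cv2.imwrite('pics/c11.png',cv2.resize(im[130:260,260:380],None,fx=5,fy=4.6,interpolation=cv2.INTER_CUBIC))
im,T,st=snap('scene','s9.png')
cv2.imwrite('pics/c12.png',cv2.resize(im[120:300,340:500],None,fx=4,fy=3.3,interpolation=cv2.INTER_CUBIC))
E
```

```text
[ 1.052  0.509 -4.359] [[ -0.373   0.007   0.928 668.245]
 [  0.001   1.     -0.007 170.013]
 [ -0.928  -0.002  -0.373 166.316]
 [  0.      0.      0.      1.   ]]
[-84.32   -3.533  -0.276] [-0.003  0.001  0.001]
```

View pics/c11.png

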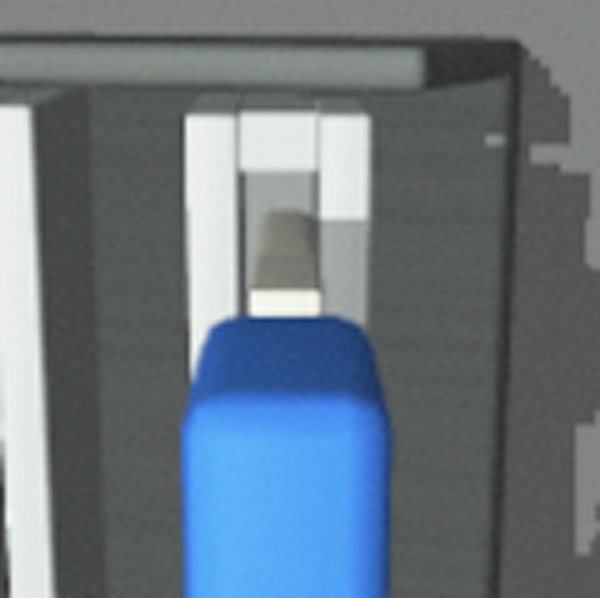

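View pics/c12.png

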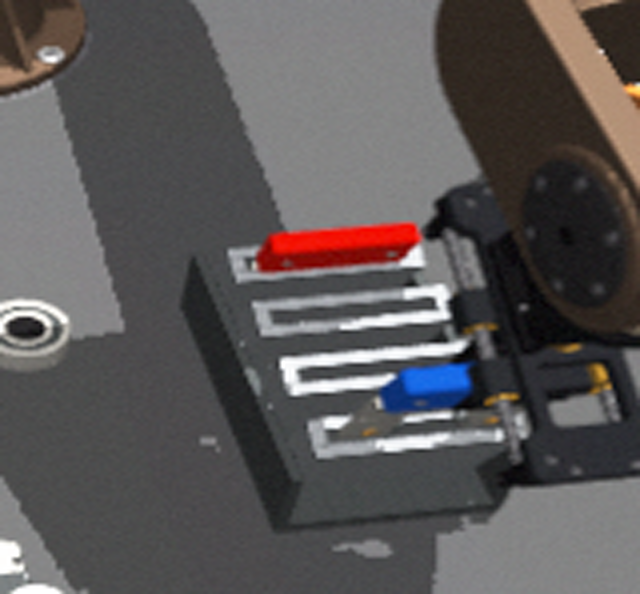

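```bash
cat > m.py <<'E'
from h import *
def tp(px,x): # pixel -> tool coords at plane tool x
    he=env.get_calibration('wrist')['hand_eye']; o,d=rays('wrist',px,np.eye(4)); return onplane(o,d,[1,0,0],[x,0,0])
E
python3 - <<'E'
from m import *
f=lambda x,y:(260+x/5,130+y/4.6)
print(tp([f(186,112),f(371,112),f(240,170),f(316,170)],82.3))
print(tp([f(264,212),f(314,212)],68))
E
```

```text
[[ 82.3    63.332 -15.219]
 [ 82.3    63.342  13.034]
 [ 82.3    53.824  -7.04 ]
 [ 82.3    53.829   4.69 ]]
[[68.    48.691 -3.194]
 [68.    48.694  4.162]]
```

step_arm([
  [3, 1.3, -1.5, 0, 0, 0],
  [4, 0, 0, 0, 0, 0],
  [4, 0, 0, 0, 0, 0],
  [0, 0, 0, 0, 0, 0],
])

```text
t: 9.5
eef_pos: [662.3, 171.8, 155.8]
tcp_rot: [-3.137, 1.188, 3.139]
ft_force: [0.2, 0.6, -4.7]
opening: 0.19
```

step_arm([
  [2, 0, 0, 0, 0, 0],
  [2, 0, 0, 0, 0, 0],
])

```text
t: 9.75
eef_pos: [660.8, 171.7, 152.0]
tcp_rot: [-3.137, 1.188, 3.139]
ft_force: [0.2, -0.2, -4.0]
opening: 0.187
```

step_arm([
  [2, 0, 0, 0, 0, 0],
  [2, 0, 0, 0, 0, 0],
])

```text
t: 10.0
eef_pos: [659.3, 171.7, 148.1]
tcp_rot: [-3.137, 1.189, 3.139]
ft_force: [0.4, 0.1, -3.7]
opening: 0.188
```

```bash
python3 - <<'E'
from m import *
im,T,st=snap('wrist','w10.png');print(st['ft_force'],st['moment']); print(RS.T@(T[:3,3]-tcp_for(1,0)), R.from_matrix(T[:3,:3].T@RS).as_rotvec())
cv2.imwrite('pics/c13.png',cv2.resize(im[130:260,260:380],None,fx=5,fy=4.6,interpolation=cv2.INTER_CUBIC))
E
```

```text
[ 0.438  0.112 -3.731] [-0.04  -0.671  0.008]
[-64.083  -1.874  -1.787] [-0.002  0.002  0.001]
```

View pics/c13.png

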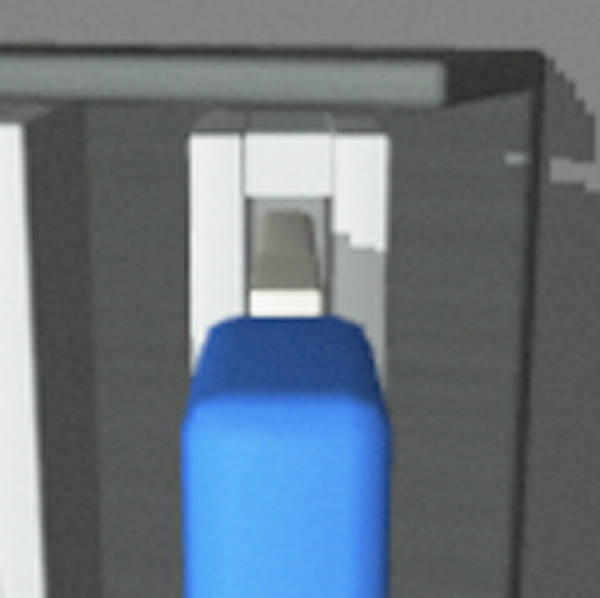

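step_arm([
  [3, 0, 0, 0, 0, 0],
  [3, 0, 0, 0, 0, 0],
  [3, 0, 0, 0, 0, 0],
])

```text
t: 10.42
eef_pos: [655.6, 171.7, 139.1]
tcp_rot: [-3.137, 1.188, 3.139]
ft_force: [0.4, -0.6, -4.8]
opening: 0.187
```

step_arm([
  [4, 0, 0, 0, 0, 0],
  [4, 0, 0, 0, 0, 0],
  [4, 0, 0, 0, 0, 0],
])

```text
t: 10.8
eef_pos: [650.8, 171.7, 127.1]
tcp_rot: [-3.137, 1.188, 3.139]
ft_force: [0.6, 0.6, -3.6]
opening: 0.187
```

```bash
python3 - <<'E'
from m import *
im,T,st=snap('wrist','w11.png');print(st['ft_force'],st['moment']); print(RS.T@(T[:3,3]-tcp_for(1,0)), R.from_matrix(T[:3,:3].T@RS).as_rotvec())
cv2.imwrite('pics/c14.png',cv2.resize(im[130:260,260:380],None,fx=5,fy=4.6,interpolation=cv2.INTER_CUBIC))
E
```

```text
[ 0.59   0.618 -3.63 ] [-0.006 -0.612 -0.008]
[-41.437  -1.913  -1.76 ] [-0.002  0.002  0.001]
```

View pics/c14.png

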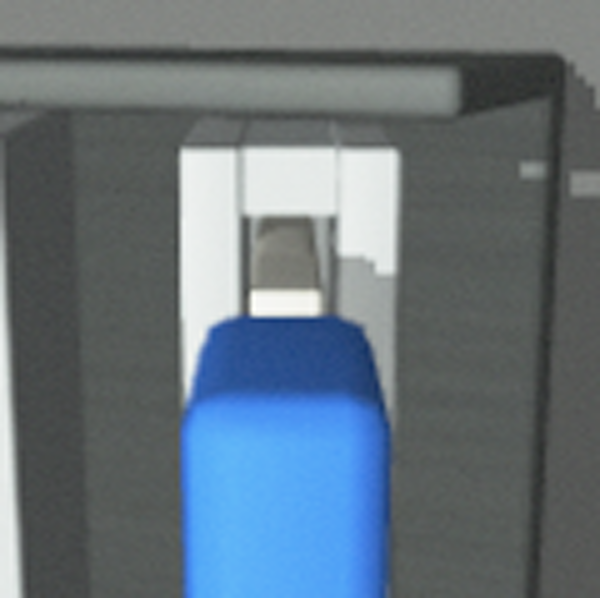

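step_arm([
  [2, 0, 0, 0, 0, 0],
  [2, 0, 0, 0, 0, 0],
  [2, 0, 0, 0, 0, 0],
])

```text
t: 11.22
eef_pos: [648.2, 171.7, 120.8]
tcp_rot: [-3.137, 1.188, 3.139]
ft_force: [-1.4, -0.4, -4.2]
opening: 0.19
```

step_arm([
  [1, 0, 0, 0, 0, 0],
  [1, 0, 0, 0, 0, 0],
  [1, 0, 0, 0, 0, 0],
])

```text
t: 11.6
eef_pos: [647.1, 171.8, 118.0]
tcp_rot: [-3.138, 1.188, 3.138]
ft_force: [1.4, 1.7, 2.0]
opening: 0.189
```

step_arm([
  [1, 0, 0, 0, 0, 0],
  [1, 0, 0, 0, 0, 0],
])

```text
t: 11.85
eef_pos: [647.0, 171.9, 117.9]
tcp_rot: [-3.138, 1.191, 3.138]
ft_force: [-0.0, 0.2, 6.2]
opening: 0.184
```

step_arm([
  [1, 0, 0, 0, 0, 0],
  [1, 0, 0, 0, 0, 0],
])

```text
t: 12.1
eef_pos: [646.9, 171.9, 118.0]
tcp_rot: [-3.138, 1.193, 3.138]
ft_force: [2.1, 0.3, 6.0]
opening: 0.187
```

step_arm([
  [1, 0, 0, 0, 0, 0],
  [1, 0, 0, 0, 0, 0],
])

```text
t: 12.35
eef_pos: [646.7, 171.9, 118.1]
tcp_rot: [-3.138, 1.196, 3.138]
ft_force: [1.7, -0.0, 4.9]
opening: 0.191
```

step_arm([
  [-6, 0, 0, 0, -0.004, 0],
  [-12, 0, 0, 0, -0.004, 0],
  [-14, 0, 0, 0, 0, 0],
  [-16, 0, 0, 0, 0, 0],
  [-12, 0, 0, 0, 0, 0],
  [0, 0, 0, 0, 0, 0],
])

```text
t: 13.1
eef_pos: [669.9, 171.7, 177.3]
tcp_rot: [-3.139, 1.204, 3.138]
ft_force: [0.3, 0.2, -3.5]
opening: 0.187
```

```bash
python3 - <<'E'
from m import *
st=env.state();T=tool(st);print(st['ft_force'],RS.T@(T[:3,3]-tcp_for(1,0)), R.from_matrix(T[:3,:3].T@RS).as_rotvec())
plan(T,tcp_for(2,92,(-1.9,-1.8)),RS,mm=20)
E
```

```text
[ 0.306  0.204 -3.547] [-95.133  -1.834  -2.869] [-0.002  0.017  0.   ]
3 rows [[7.8, 0.0, -17.8, -0.001, 0.006, 0.0], [7.9, 0.0, -17.8, -0.001, 0.006, 0.0], [8.0, 0.0, -17.7, -0.001, 0.006, 0.0]]
```

step_arm([
  [8, 0, -18, 0, 0.006, 0],
  [8, 0, -18, 0, 0.006, 0],
  [8, 0, -17.5, 0, 0.006, 0],
  [0, 0, 0, 0, 0, 0],
  [0, 0, 0, 0, 0, 0],
])

```text
t: 13.72
eef_pos: [609.4, 171.9, 172.5]
tcp_rot: [-3.138, 1.183, 3.138]
ft_force: [-0.0, -0.1, -4.5]
opening: 0.191
```

```bash
python3 - <<'E'
from m import *
im,T,st=snap('wrist','w12.png');print(st['ft_force'],st['moment']); print(RS.T@(T[:3,3]-tcp_for(2,0)), R.from_matrix(T[:3,:3].T@RS).as_rotvec())
cv2.imwrite('pics/c15.png',cv2.resize(im[130:260,260:380],None,fx=5,fy=4.6,interpolation=cv2.INTER_CUBIC))
E
```

```text
[-0.049 -0.069 -4.518] [-0.002 -0.658  0.025]
[-89.273  -2.162  -3.079] [-0.002 -0.003  0.001]
```

View pics/c15.png

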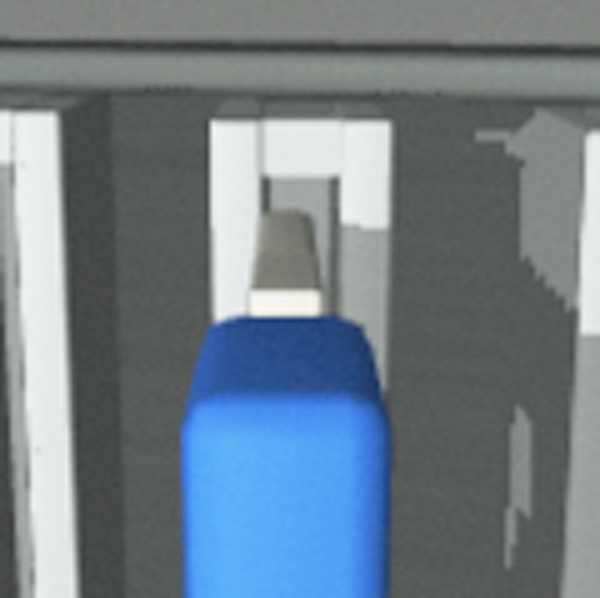

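```bash
python3 - <<'E'
from m import *
f=lambda x,y:(260+x/5,130+y/4.6)
for x in(84,87): print(tp([f(211,120),f(392,120),f(263,178),f(340,178)],x)[:,1:])
print(tp([f(263,212),f(312,212)],68))
E
```

```text
[[ 61.907 -11.491]
 [ 61.919  16.369]
 [ 52.311  -3.518]
 [ 52.316   8.46 ]]
[[ 61.686 -11.617]
 [ 61.698  16.557]
 [ 51.982  -3.553]
 [ 51.987   8.56 ]]
[[68.    48.691 -3.345]
 [68.    48.694  3.864]]
```

step_arm([
  [3, 0, 1.8, 0, 0, 0],
  [4, 0, 0, 0, 0, 0],
  [4, 0, 0, 0, 0, 0],
  [0, 0, 0, 0, 0, 0],
])

```text
t: 14.28
eef_pos: [607.5, 171.7, 159.9]
tcp_rot: [-3.137, 1.183, 3.138]
ft_force: [-0.2, 0.7, -4.5]
opening: 0.184
```

step_arm([
  [2, 0, 0, 0, 0, 0],
  [2, 0, 0, 0, 0, 0],
  [2, 0, 0, 0, 0, 0],
])

```text
t: 14.65
eef_pos: [605.3, 171.8, 154.2]
tcp_rot: [-3.138, 1.183, 3.138]
ft_force: [0.5, 1.0, -4.4]
opening: 0.191
```

step_arm([
  [2, 0, 0, 0, 0, 0],
  [2, 0, 0, 0, 0, 0],
  [2, 0, 0, 0, 0, 0],
])

```text
t: 15.02
eef_pos: [602.8, 171.8, 148.4]
tcp_rot: [-3.138, 1.183, 3.138]
ft_force: [-0.0, -0.6, -4.0]
opening: 0.188
```

```bash
python3 - <<'E'
from m import *
im,T,st=snap('wrist','w13.png');print(st['ft_force'],st['moment']); print(RS.T@(T[:3,3]-tcp_for(2,0)), R.from_matrix(T[:3,:3].T@RS).as_rotvec())
cv2.imwrite('pics/c16.png',cv2.resize(im[130:260,260:380],None,fx=5,fy=4.6,interpolation=cv2.INTER_CUBIC))
E
```

```text
[-0.041 -0.609 -4.013] [-0.025 -0.625  0.028]
[-64.461  -2.291  -0.161] [-0.003 -0.003  0.001]
```

View pics/c16.png

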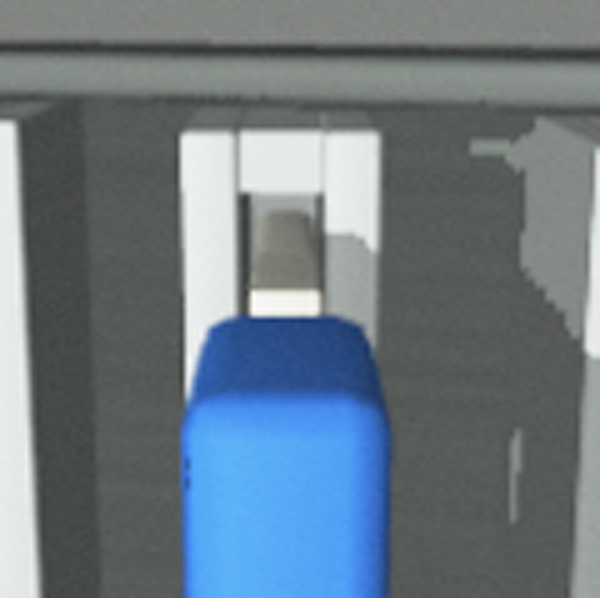

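step_arm([
  [2, 0, -0.5, 0, 0, 0],
  [3, 0, -0.4, 0, 0, 0],
  [3, 0, 0, 0, 0, 0],
])

```text
t: 15.45
eef_pos: [598.6, 171.8, 140.7]
tcp_rot: [-3.138, 1.183, 3.138]
ft_force: [0.6, 0.0, -3.7]
opening: 0.187
```

step_arm([
  [4, 0, 0, 0, 0, 0],
  [4, 0, 0, 0, 0, 0],
  [4, 0, 0, 0, 0, 0],
])

```text
t: 15.82
eef_pos: [593.8, 171.8, 128.8]
tcp_rot: [-3.138, 1.183, 3.138]
ft_force: [-0.3, -0.1, -4.2]
opening: 0.185
```

step_arm([
  [3, 0, 0, 0, 0, 0],
  [3, 0, 0, 0, 0, 0],
  [1, 0, 0, 0, 0, 0],
])

```text
t: 16.2
eef_pos: [590.8, 171.8, 121.6]
tcp_rot: [-3.137, 1.183, 3.138]
ft_force: [0.6, -0.1, -5.8]
opening: 0.187
```

```bash
python3 - <<'E'
from m import *
im,T,st=snap('wrist','w14.png');print(st['ft_force'],st['moment']); print(RS.T@(T[:3,3]-tcp_for(2,0)), R.from_matrix(T[:3,:3].T@RS).as_rotvec())
cv2.imwrite('pics/c17.png',cv2.resize(im[130:260,260:380],None,fx=5,fy=4.6,interpolation=cv2.INTER_CUBIC))
E
```

```text
[ 0.557 -0.103 -5.754] [-0.028 -0.644 -0.036]
[-35.163  -2.322  -1.27 ] [-0.003 -0.004  0.001]
```

View pics/c17.png

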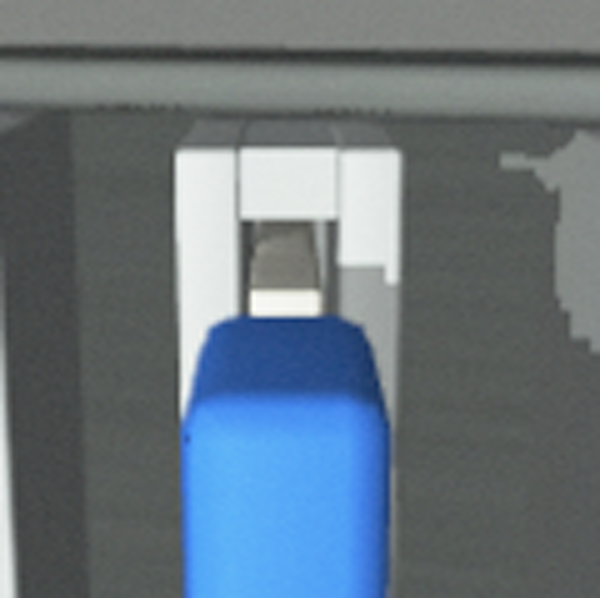

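step_arm([
  [1, 0, 0, 0, 0, 0],
  [1, 0, 0, 0, 0, 0],
  [1, 0, 0, 0, 0, 0],
])

```text
t: 16.62
eef_pos: [589.8, 171.9, 118.9]
tcp_rot: [-3.138, 1.183, 3.138]
ft_force: [-1.0, -0.3, -4.1]
opening: 0.188
```

step_arm([
  [1, 0, 0, 0, 0, 0],
  [1, 0, 0, 0, 0, 0],
  [1, 0, 0, 0, 0, 0],
])

```text
t: 17.0
eef_pos: [588.6, 171.8, 115.9]
tcp_rot: [-3.138, 1.183, 3.138]
ft_force: [0.2, 0.5, -3.2]
opening: 0.188
```

step_arm([
  [1, 0, 0, 0, 0, 0],
  [1, 0, 0, 0, 0, 0],
  [1, 0, 0, 0, 0, 0],
])

```text
t: 17.38
eef_pos: [587.4, 171.8, 113.0]
tcp_rot: [-3.138, 1.183, 3.138]
ft_force: [-0.4, -1.2, -3.8]
opening: 0.189
```

step_arm([
  [2, 0, 0, 0, 0, 0],
  [1, 0, 0, 0, 0, 0],
  [1, 0, 0, 0, 0, 0],
])

```text
t: 17.75
eef_pos: [585.8, 171.9, 109.0]
tcp_rot: [-3.138, 1.183, 3.138]
ft_force: [0.1, -0.1, -4.4]
opening: 0.187
```

step_arm([
  [1, 0, 0, 0, 0, 0],
  [1, 0, 0, 0, 0, 0],
])

```text
t: 18.0
eef_pos: [585.0, 171.9, 107.0]
tcp_rot: [-3.138, 1.184, 3.138]
ft_force: [-0.6, -0.1, -3.6]
opening: 0.185
```

step_arm([
  [1, 0, 0, 0, 0, 0],
  [1, 0, 0, 0, 0, 0],
])

```text
t: 18.25
eef_pos: [584.2, 171.8, 105.0]
tcp_rot: [-3.138, 1.184, 3.138]
ft_force: [0.2, -0.3, -4.2]
opening: 0.188
```

step_arm([
  [1, 0, 0, 0, 0, 0],
  [1, 0, 0, 0, 0, 0],
])

```text
t: 18.5
eef_pos: [583.4, 171.9, 103.0]
tcp_rot: [-3.138, 1.184, 3.138]
ft_force: [-0.0, -0.2, -4.1]
opening: 0.189
```

step_arm([
  [1, 0, 0, 0, 0, 0],
  [1, 0, 0, 0, 0, 0],
  [1, 0, 0, 0, 0, 0],
])

```text
t: 18.88
eef_pos: [582.2, 171.9, 100.1]
tcp_rot: [-3.138, 1.184, 3.138]
ft_force: [-1.1, -0.4, -4.8]
opening: 0.186
```

step_arm([
  [1, 0, 0, 0, 0, 0],
  [1, 0, 0, 0, 0, 0],
  [1, 0, 0, 0, 0, 0],
])

```text
t: 19.25
eef_pos: [581.0, 171.9, 97.1]
tcp_rot: [-3.138, 1.184, 3.138]
ft_force: [0.1, 0.5, -4.5]
opening: 0.185
```

```bash
python3 - <<'E'
from m import *
im,T,st=snap('wrist','w15.png');print(st['ft_force'],st['moment']); print(RS.T@(T[:3,3]-tcp_for(2,0)), R.from_matrix(T[:3,:3].T@RS).as_rotvec())
cv2.imwrite('pics/c18.png',cv2.resize(im[130:260,260:380],None,fx=5,fy=4.6,interpolation=cv2.INTER_CUBIC))
E
```

```text
[ 0.077  0.519 -4.508] [-0.066 -0.636 -0.044]
[-8.773 -2.299 -1.227] [-0.003 -0.003  0.   ]
```

View pics/c18.png

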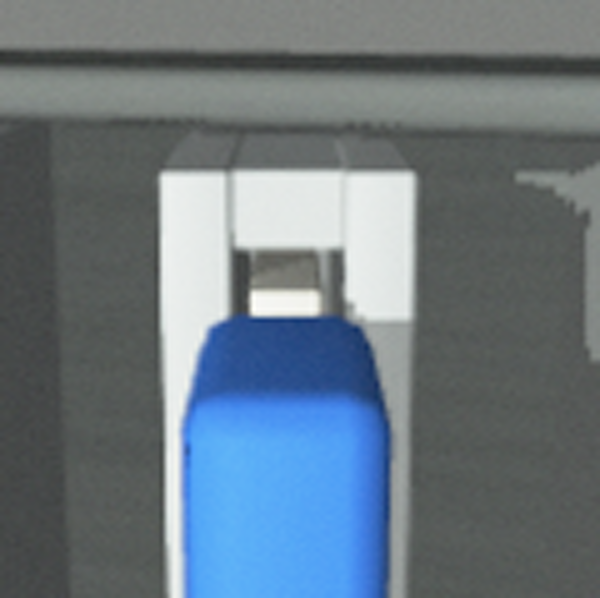

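step_arm([
  [0.8, 0, 0, 0, 0, 0],
  [0.8, 0, 0, 0, 0, 0],
  [0.8, 0, 0, 0, 0, 0],
])

```text
t: 19.68
eef_pos: [579.9, 171.9, 94.7]
tcp_rot: [-3.138, 1.184, 3.138]
ft_force: [-0.2, -0.0, -4.7]
opening: 0.186
```

step_arm([
  [0.8, 0, 0, 0, 0, 0],
  [0.8, 0, 0, 0, 0, 0],
])

```text
t: 19.92
eef_pos: [579.3, 171.9, 93.1]
tcp_rot: [-3.138, 1.183, 3.138]
ft_force: [-0.0, -0.4, -4.6]
opening: 0.187
```

step_arm([
  [0.8, 0, 0, 0, 0, 0],
  [0.8, 0, 0, 0, 0, 0],
])

```text
t: 20.18
eef_pos: [578.9, 171.9, 91.9]
tcp_rot: [-3.138, 1.184, 3.138]
ft_force: [0.0, 0.6, 3.3]
opening: 0.188
```

step_arm([
  [0.8, 0, 0, 0, 0, 0],
  [0.8, 0, 0, 0, 0, 0],
])

```text
t: 20.42
eef_pos: [578.9, 172.0, 91.8]
tcp_rot: [-3.138, 1.186, 3.138]
ft_force: [2.0, 0.5, 6.5]
opening: 0.186
```

step_arm([
  [0, 0, 0, 0, 0, 0],
  [0, 0, 0, 0, 0, 0],
  [0, 0, 0, 0, 0, 0],
  [0, 0, 0, 0, 0, 0],
], grip=36)

```text
t: 20.92
eef_pos: [578.5, 172.0, 91.6]
tcp_rot: [-3.139, 1.185, 3.137]
ft_force: [-0.2, 0.3, 0.2]
opening: 0.381
```

```bash
python3 - <<'E'
from m import *
im,T,st=snap('wrist','w16.png');print(st['ft_force'],st['opening'])
cv2.imwrite('pics/c19.png',cv2.resize(im[130:330,220:420],None,fx=3,fy=3,interpolation=cv2.INTER_CUBIC))
E
```

```text
[-0.182  0.26   0.208] 0.3812994171033919
```

View pics/c19.png

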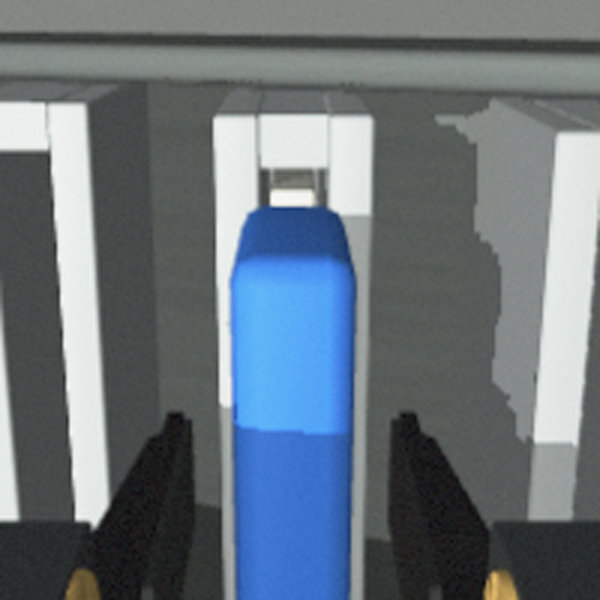

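step_arm([
  [-8, 0, 0, 0, 0, 0],
  [-14, 0, 0, 0, 0, 0],
  [-25, 0, 0, 0, 0, 0],
  [-40, 0, 0, 0, 0, 0],
  [-50, 0, 0, 0, 0, 0],
  [-50, 0, 0, 0, 0, 0],
  [-30, 0, 0, 0, 0, 0],
  [0, 0, 0, 0, 0, 0],
])

```text
t: 21.98
eef_pos: [663.6, 171.3, 305.8]
tcp_rot: [-3.14, 1.19, 3.136]
ft_force: [0.6, -0.2, -1.2]
opening: 0.379
```

```bash
python3 - <<'E'
from m import *
im,T,st=snap('wrist','w17.png');print(st['ft_force'],st['opening'],T)
im2,_,_=snap('scene','s17.png')
im3,_,_=snap('top','t17.png')
a=cv2.resize(im2[160:300,360:500],None,fx=4,fy=4,interpolation=cv2.INTER_CUBIC)
cv2.imwrite('pics/c20.png',a)
E
```

```text
[ 0.567 -0.154 -1.166] 0.37865174839613064 [[ -0.372   0.008   0.928 663.634]
 [  0.002   1.     -0.007 171.28 ]
 [ -0.928  -0.001  -0.372 305.8  ]
 [  0.      0.      0.      1.   ]]
```

View pics/c20.png

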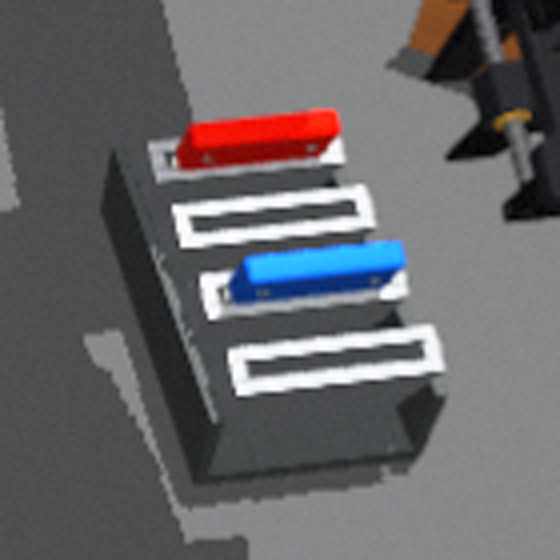

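View pics/w17.png

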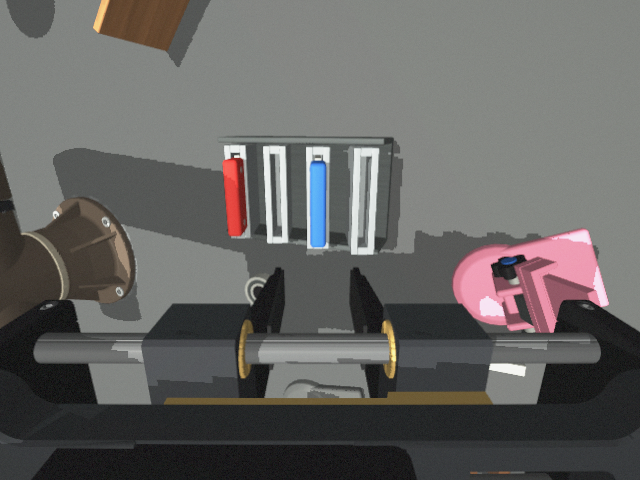

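View pics/t17.png

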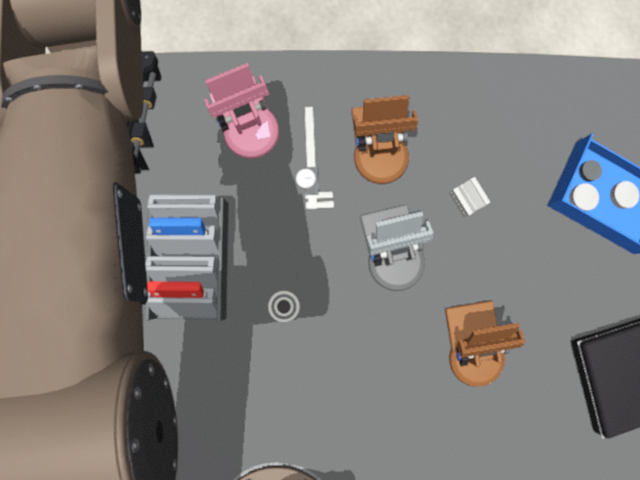

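```bash
python3 - <<'E'
from h import *
st=env.state();print(st['t'],st['qvel'],st['ft_force'])
print(env.job_done())
E
```

```text
22.125 [ 0.001  0.009  0.012 -0.     0.001  0.   ] [0.458 0.477 0.068]
the job is handed in; nothing more can be done
None
```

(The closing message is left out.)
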